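# Engine control lever to full

## Task

Work with the fingertips only: pinch nothing, lift nothing. First push the grease tin along the bench, upright and gently, well out of the way of the control lever's swing, leaving the lever where it is; then push the lever round past its first detent until it rests at its second stop, without forcing it there. Leave the pliers, the wheel bolt and the spanner alone and finish clear of everything.

Things in the scene. Friction and masses are not known exactly. Their poses are not given: they have to be found in the camera images.
- control: Engine control head bolted to the bench: 112 mm square dark base plate, grey body, bright steel disc of 68 mm radius (33 mm high) with two upright stop pins (45 mm high). Origin: on the lever's vertical pivot axis, at bench height; z up. Its +x axis points along the lever arm as it lies at the second stop; +y is the side beyond that stop. The lever starts on the -y side.
- lever (a joint): Lever angle (rad), growing anticlockwise seen from above: 0 first position, 0.65 first detent, 1.30 second stop (hard stop and detent). The arm points at angle (value - 1.30) from the control's +x axis. A spring detent holds it at each of the three: leaving one takes about 7 N at the grip, and once past midway (0.33 or 0.97) it snaps on to the next by itself. Starts at about 0.
- lever_grip (a point): Middle of the lever's upright black grip: 22 mm diameter, from 41 to 92 mm above the bench (this point is at 66 mm), 122 mm from the pivot axis. It stands on the end of a flat steel arm, 20 mm wide, whose top is 41 mm above the bench and whose end is 128 mm from the axis. A brass plunger cap (15 mm diameter, top 57 mm high) stands on the arm 56 mm from the axis.
- tin: Round grease tin with a flat lid, 68 mm diameter, 72 mm high, 0.25 to 0.5 kg, loose, standing on the bench in the lever's swing close to the second stop. Origin: centre of its underside. Out of the way means its centre is more than 0.17 m from the pivot axis, or more than 50 mm to the +y side of the control's x axis.
- bolt: Wheel bolt, 24 mm across, 51 mm high, loose, standing on the bench; leave alone. Origin: centre of its underside.
- pliers_1: Pliers, 168 mm long along their own y axis, 54 mm wide, 16 mm high, loose, lying to the right; leave alone. Origin: centre of their underside.
- spanner: Large open-ended spanner, 253 mm long along its own y axis, 37 mm wide, 9 mm high, loose, lying to the left; leave alone. Origin: centre of its underside.
There are look-alikes about, which are no part of the job. What is meant by the tin is not green or red, and is the smaller of those in its own colour.

How it is judged:
By the outcome, as a careful person would: the job done as asked, in the order asked, and still so for the second after the job is handed in, with the robot touching nothing.
It also fails if it takes over 48 s, if anything falls off the work surface, if the arm or the gripper's body presses on something with over 40 N, if the wrist force passes 120 N, or if a joint passes its speed limit or range.

## Robot

A 6-joint arm with a two-finger parallel gripper is mounted at the origin on a cart in front of the work surface, level with it; the furniture and walls round the work are solid. World frame = base frame: x ahead of the robot, y to its left, z up, the work surface at z = 0. Lengths are in m, angles in rad, forces in N, time in s.
With the tool pointing down it reaches from about 0.35 to 0.85 m from the base axis. Payload 8.1 kg.
Tool frame: the origin (TCP) lies between the finger pads; the fingertips stand 14 mm ahead of it and the grasp point (between the pads) lies 5 mm behind it; z points along the fingers, y is the line along which they close (so a half turn about z gives the same grasp; the last joint's range is limited). The gripper opens to 93 mm and grips with 3 to 60 N. Pads are 15 mm wide; open, the fingers measure 128 mm over their backs; the gripper's body (75 mm by 188 mm) begins 65 mm behind the grasp point.
Start: joints at [-1.423, 0.13, 1.488, -0, 1.523, -0.085], TCP at [0.138, -0.584, 0.233] pointing down, gripper open.
Joint ranges: [-2.96, 2.96], [-0.89, 2.26], [0.02, 2.5], [-1.34, 4.48], [0, 2.73], [-2.66, 2.66]. Speed limits (rad/s): [2.39, 2.39, 2.79, 3.14, 3.14, 3.14].

## Interface

Orientations are given as a rotation vector (axis times angle).
In Python, from plant import robot gives the robot as it stands.
- The arm moves only by the tool arm_command, never from a script. Its argument "targets" is a list of rows, each an object of numbers: "x", "y", "z": the shift along the world's x, y, z in units of 500 mm (1.0 is 500 mm); "rx", "ry", "rz": the turn, a rotation vector about the world's x, y, z in units of 2 rad (1.0 is 2 rad); "claw": the closure in counts, from 0 (fully open) to 255 (shut). In form: [{"x": .., "y": .., "z": .., "rx": .., "ry": .., "rz": .., "claw": ..}, ...]. A call has 1 to 10 rows; each row is the pose to reach, as a shift and turn from the pose commanded when the call began; what a row does not reach only later rows make up. A row lasts 1/12 s, in which the tool goes at most 41.7 mm and 7.16 degrees, less where a joint would pass 70% of its speed; a pose out of reach is approached as far as the arm can. A call with a number of a shift or a turn outside -1 to 1 is refused whole. A call with a gripper value outside its range is refused whole. The fingers move at their own pace and stop on an object; "squeeze" is the grip in N (left out, the last holds). Time passes only in rows, so rows that repeat a pose let the fingers close. It gives the time, the measured TCP pose, the force, the opening and the grip force at its end, in the units of the state.
- robot.read_state(): the state, without advancing time (a new reading comes with each control period).
- robot.read_camera(name): name is "side" or "top"; returns (picture, depth): 420x560x3 uint8, red, green, blue; 420x560 float32, m along the optical axis (not along the pixel's ray), 0 where there is no reading.
- robot.get_calibration(name): a dict with "intrinsics" (3x3 intrinsics, pixels), "origin" and "orientation" of the camera in the world. Camera axes: x right, y up, looking along -z (the intrinsics and any distortion apply to the point x, -y, -z); pixel columns grow to the right and rows downward; lengths in m; the calibration is good to about 2 mm. A picture is of the moment at which its call begins. get_calibration takes no time and is no camera call.
- robot.close_job(): hands the job in; it is judged then, once.
The state is a dict: "t": time; "q": joint angles; "dq": joint speeds; "joint_torque": joint torques, N m; "tool_pos": TCP position; "orientation": TCP orientation; "force": force on the tool from outside, world axes, zero at the start; "wrist_torque": the same for the moment, N m; "opening": finger opening in m; "gripper_force": force on a finger pad.
Only numpy, scipy, OpenCV 4.12 (cv2) and the standard library are available. Lean on these libraries where they do the work, as an engineer would, in place of code of your own. Each camera call takes 0.05 s, during which the arm holds its last target. There are 200 camera calls.

## Working session

There is one attempt and no reset: what is moved stays moved. The work goes in short steps, Python scripts to look and compute and a tool call to move; the robot and the scene stay as the last step left them, time stands still between calls to the robot, and variables do not carry over. Pictures are saved under pics/ and viewed, at most 10 in all, crops included, and the job is handed in when it is done.

Besides the shell and the picture viewer there is one more tool, called after "Emit:" by a JSON object that holds its "fn" and its "kwargs". arm_command: Moves the arm, as the interface text tells. Shifts and turns lie within -1 to 1; 1 stands for 500 mm of shift or 2 rad of turn. Its arguments: {"type":"object","properties":{"targets":{"type":"array","items":{"type":"object","properties":{"x":{"type":"number","minimum":-1,"maximum":1},"y":{"type":"number","minimum":-1,"maximum":1},"z":{"type":"number","minimum":-1,"maximum":1},"rx":{"type":"number","minimum":-1,"maximum":1},"ry":{"type":"number","minimum":-1,"maximum":1},"rz":{"type":"number","minimum":-1,"maximum":1},"claw":{"type":"number"}}}},"squeeze":{"type":"number"}},"required":["targets"]}

```bash
mkdir -p pics
cat > h.py <<'E'
import numpy as np,cv2
from plant import robot
def shot(n,tag):
    im,d=robot.read_camera(n); cv2.imwrite(f'pics/{tag}.png',im[:,:,::-1]); np.savez(f'pics/{tag}.npz',im=im,d=d); return im,d
def cal(n):
    c=robot.get_calibration(n); return np.array(c['intrinsics']),np.array(c['origin']),c['orientation']
def Rm(o):
    o=np.array(o,float); return o if o.shape==(3,3) else cv2.Rodrigues(o)[0]
def pts(n,d):
    K,o,R=cal(n);R=Rm(R);v,u=np.mgrid[:d.shape[0],:d.shape[1]]
    p=np.stack([(u-K[0,2])/K[0,0]*d,-(v-K[1,2])/K[1,1]*d,-d],-1)
    return p@R.T+o
def ray(n,u,v,z):
    K,o,R=cal(n);r=Rm(R)@np.array([(u-K[0,2])/K[0,0],-(v-K[1,2])/K[1,1],-1]);return o+r*(z-o[2])/r[2]
E
python3 - <<'E'
from h import *
for n in('top','side'):
    shot(n,n+'1'); print(robot.get_calibration(n))
print(robot.read_state())
E
```

```text
{'intrinsics': array([[475.70636494,   0.        , 276.14021395],
       [  0.        , 475.70636494, 212.28047924],
       [  0.        ,   0.        ,   1.        ]]), 'origin': array([ 0.29641881, -0.04411282,  1.67779887]), 'orientation': array([ 0.11058494, -0.11891245, -1.5510491 ])}
{'intrinsics': array([[387.54628926,   0.        , 281.70429087],
       [  0.        , 387.54628926, 207.50207634],
       [  0.        ,   0.        ,   1.        ]]), 'origin': array([ 0.54468804, -0.90418469,  0.78268595]), 'orientation': array([0.86818274, 0.01628032, 0.0344816 ])}
{'t': 0.1, 'q': array([-1.42338882e+00,  1.31069535e-01,  1.48913930e+00,  1.36730696e-05,
        1.52298617e+00, -8.53674078e-02]), 'dq': array([ 0.00101633, -0.00051287, -0.00143766,  0.00025389,  0.00018531,
        0.00070267]), 'joint_torque': array([ 1.80480329e-03, -5.61341715e+01, -4.93094766e+01,  7.70366471e-02,
        2.89390184e-02, -5.91064077e-05]), 'tool_pos': array([ 0.13838337, -0.58334023,  0.23171901]), 'orientation': array([-3.11874755e+00, -3.64629975e-01,  5.65929273e-05]), 'force': array([ 0.4364235 , -0.07652355,  0.66338046]), 'wrist_torque': array([-0.02138574, -0.02218916, -0.02094457]), 'gripper_force': 0.0, 'opening': 0.09312830093263931}
```

View pics/top1.png

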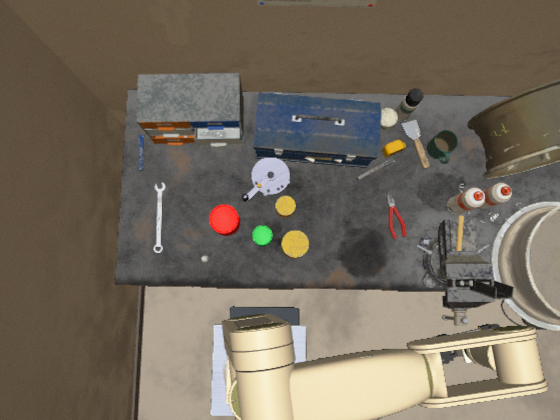

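View pics/side1.png

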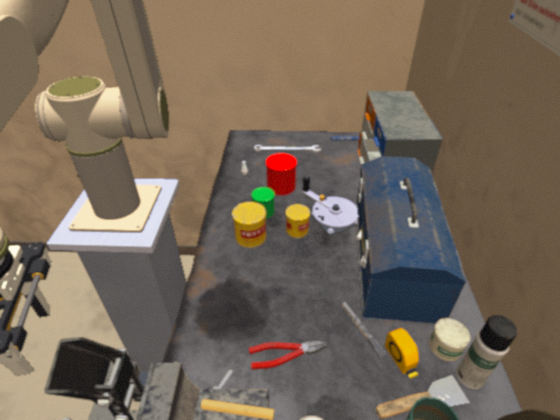

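The top view shows the lever pivot at about (270,176) with the grip at (245,197). There are four round tins: red (224,219), green (262,235), small yellow (286,206) and large yellow (295,244). The tin meant is the smaller yellow one at (286,206), since it isn't green or red. I'll confirm it in a crop and measure.

Run:
```python
from h import *
z=np.load('pics/top1.npz');im,d=z['im'],z['d'];P=pts('top',d)
cv2.imwrite('pics/crop1.png',cv2.resize(im[140:280,180:340,::-1],None,fx=5,fy=5,interpolation=cv2.INTER_CUBIC)[:600])
hsv=cv2.cvtColor(im,cv2.COLOR_RGB2HSV)
for n,lo,hi in(('y',(18,120,80),(32,255,255)),('r',(0,180,120),(5,255,255)),('g',(50,150,80),(75,255,255))):
    m=cv2.inRange(hsv,lo,hi);k,l,s,c=cv2.connectedComponentsWithStats(m)
    for i in range(1,k):
        if s[i,4]>60:
            q=P[l==i];h=np.percentile(q[:,2],80);t=q[q[:,2]>h-.006]
            (a,b),r=cv2.minEnclosingCircle(t[:,:2].astype(np.float32))
            print(n,c[i].round(),s[i,4],'h',h.round(3),'c',round(a,3),round(b,3),'r',round(r,3))
# grip, disc
Q=P.reshape(-1,3)
reg=(Q[:,0]>.2)&(Q[:,0]<.55)&(Q[:,1]>-.1)&(Q[:,1]<.15)
v,u=np.mgrid[170:215,230:260]
g=P[185:212,232:262];mm=g[...,2]>.075;print('grip',g[mm].mean(0),mm.sum())
m=cv2.inRange(hsv,(110,15,120),(130,90,255));k,l,s,c=cv2.connectedComponentsWithStats(m);i=1+s[1:,4].argmax();print(c[i],s[i],ray('top',*c[i],.033))
print('pivot',ray('top',270,176,.04),'bolt',ray('top',205,259,.05))
for uv in((397,196),(404,236),(393,238),(378,167),(160,185),(158,250)):print(uv,ray('top',*uv,.01).round(3))
```

```text
y [393. 147.] 249 h 0.065 c 0.774 -0.463 r 0.031
y [285. 206.] 313 h 0.073 c 0.444 -0.067 r 0.149
y [459. 233.] 91 h 0.153 c 0.465 -0.643 r 0.056
y [294. 243.] 563 h 0.096 c 0.426 -0.116 r 0.045
r [224. 219.] 680 h 0.104 c 0.422 0.052 r 0.158
r [401. 223.] 66 h 0.017 c 0.517 -0.484 r 0.051
g [262. 235.] 299 h 0.073 c 0.391 -0.019 r 0.098
grip [0.55872546 0.0662049  0.12831549] 44
[269.33362369 176.1445993 ] [ 247  157   43   42 1148] [ 0.66778324 -0.02473793  0.033     ]
pivot [ 0.66676447 -0.0271556   0.04      ] bolt [0.37160215 0.18885985 0.05      ]
(397, 196) [ 0.609 -0.481  0.01 ]
(404, 236) [ 0.466 -0.503  0.01 ]
(393, 238) [ 0.458 -0.464  0.01 ]
(378, 167) [ 0.714 -0.415  0.01 ]
(160, 185) [0.634 0.365 0.01 ]
(158, 250) [0.402 0.36  0.01 ]
```

View pics/crop1.png

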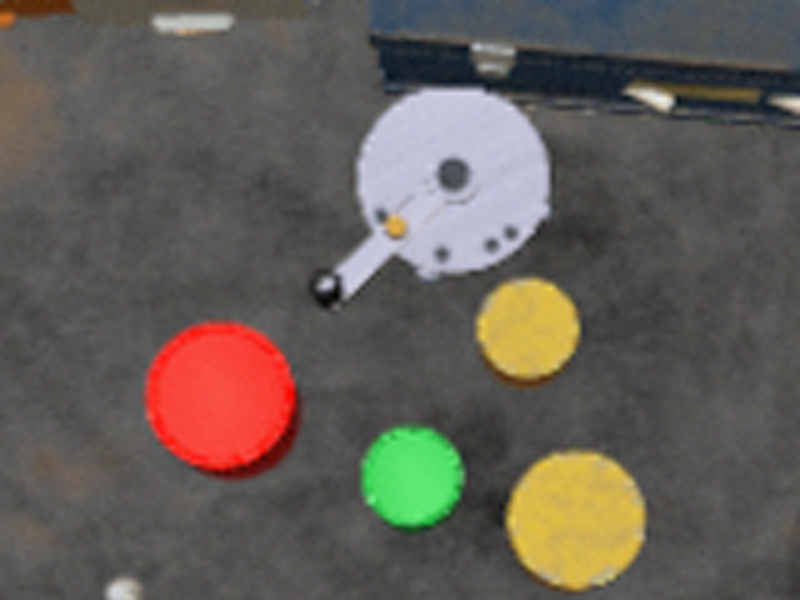

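The crop confirms it: the small yellow tin is at crop (530,328) with the larger yellow one at (577,518). The lever is at (325,286) → pivot (455,173).

Run:
```python
from h import *
f=lambda u,v,z:ray('top',(u+.5)/5-.5+180,(v+.5)/5-.5+140,z)[:2]
piv=f(455,173,.045); disc=f(454,181,.033); g=f(325,286,.092); t=f(529,328,.072); 
gn=f(412,477,.072); by=f(577,518,.096); rd=f(221,397,.104)
print('piv',piv,'disc',disc,'grip',g,'r',np.hypot(*(g-piv)))
a=np.arctan2(*(g-piv)[::-1]); a2=a+1.3; print('ang',a,a2,'rel to 2nd')
ex=np.array([np.cos(a2),np.sin(a2)]);ey=np.array([-ex[1],ex[0]])
print('ex',ex,'ey',ey)
for n,p in dict(tin=t,green=gn,big=by,red=rd).items(): print(n,p,'loc',(p-piv)@ex,(p-piv)@ey,np.hypot(*(p-piv)))
print('grip end',piv+.122*ex)
z=np.load('pics/top1.npz');P=pts('top',z['d'])
b=P[100:170,250:385].reshape(-1,3);b=b[b[:,2]>.06];print('box min',np.percentile(b,2,0),b.max(0))
s=np.load('pics/side1.npz');P=pts('side',s['d']);im=s['im']
hsv=cv2.cvtColor(im,cv2.COLOR_RGB2HSV);m=cv2.inRange(hsv,(15,120,80),(35,255,255))
m[:195]=0;m[250:]=0;k,l,st,c=cv2.connectedComponentsWithStats(m)
for i in range(1,k):
    if st[i,4]>100:
        q=P[l==i];q=q[q[:,2]>np.percentile(q[:,2],90)-.004];print(c[i],(q.max(0)+q.min(0))/2,np.ptp(q,axis=0))
q=P[176:192,300:314].reshape(-1,3);q=q[q[:,2]>.08];print('grip side',q.mean(0),len(q))
```

```text
piv [ 0.67213041 -0.02919626] disc [ 0.66909499 -0.02848362] grip [0.58152777 0.0569478 ] r 0.12501855274843926
ang 2.3814149955382304 3.6814149955382307 rel to 2nd
ex [-0.85780001 -0.5139836 ] ey [ 0.5139836  -0.85780001]
tin [ 0.55838224 -0.08199576] loc 0.1247112612235675 -0.013173288621384307 0.12540508047553411
green [ 0.45475033 -0.00409492] loc 0.173566959293859 -0.13326172901574368 0.21882453650992073
big [ 0.42683554 -0.11511697] loc 0.2545757761324803 -0.05237475296204988 0.25990756153157696
red [0.50299042 0.12355985] loc 0.06657414830965971 -0.21796937703317984 0.2279095578236882
grip end [ 0.56747881 -0.09190226]
box min [ 0.71188336 -0.37643896  0.07604859] [0.90708149 0.02732866 1.67779887]
[248.95466667 221.95644444] [ 0.46241371 -0.48703098  0.43716216] [0.16454866 0.8343074  0.69104758]
[296.90095847 219.51277955] [ 0.55708028 -0.47514696  0.42541975] [0.06763326 0.85807545 0.71453239]
grip side [ 0.57919086 -0.03299989  0.1488289 ] 34
```

Emit:
{"fn": "arm_command", "kwargs": {"targets": [{"x":0.04,"y":0.056,"rz":0.05,"claw":186},{"x":0.09,"y":0.12,"rz":0.11,"claw":186},{"x":0.14,"y":0.19,"rz":0.165,"claw":186},{"x":0.19,"y":0.255,"rz":0.22,"claw":186},{"x":0.24,"y":0.32,"rz":0.275,"claw":186},{"x":0.29,"y":0.385,"rz":0.33,"claw":186},{"x":0.34,"y":0.45,"rz":0.385,"claw":186},{"x":0.38,"y":0.51,"rz":0.44,"claw":186},{"x":0.42,"y":0.57,"rz":0.5,"claw":186},{"x":0.46,"y":0.62,"rz":0.55,"claw":186}]}}

```text
schema error: expected keys x, y, z, rx, ry, rz, claw
```

Emit:
{"fn": "arm_command", "kwargs": {"targets": [{"x":0.04,"y":0.056,"z":0,"rx":0,"ry":0,"rz":0.05,"claw":186},{"x":0.09,"y":0.12,"z":0,"rx":0,"ry":0,"rz":0.11,"claw":186},{"x":0.14,"y":0.19,"z":0,"rx":0,"ry":0,"rz":0.165,"claw":186},{"x":0.19,"y":0.255,"z":0,"rx":0,"ry":0,"rz":0.22,"claw":186},{"x":0.24,"y":0.32,"z":0,"rx":0,"ry":0,"rz":0.275,"claw":186},{"x":0.29,"y":0.385,"z":0,"rx":0,"ry":0,"rz":0.33,"claw":186},{"x":0.34,"y":0.45,"z":0,"rx":0,"ry":0,"rz":0.385,"claw":186},{"x":0.38,"y":0.51,"z":0,"rx":0,"ry":0,"rz":0.44,"claw":186},{"x":0.42,"y":0.57,"z":0,"rx":0,"ry":0,"rz":0.5,"claw":186},{"x":0.46,"y":0.62,"z":0,"rx":0,"ry":0,"rz":0.55,"claw":186}]}}

```text
t: 0.93
tool_pos: [0.369, -0.2715, 0.2323]
orientation: [-2.463, -1.95, -0.0]
force: [-0.2, -0.5, -0.3]
opening: 0.0307
gripper_force: 0.0
```

Emit:
{"fn": "arm_command", "kwargs": {"targets": [{"x":0.05,"y":0.06,"z":0,"rx":0,"ry":0,"rz":0.02,"claw":186},{"x":0.1,"y":0.125,"z":0,"rx":0,"ry":0,"rz":0.04,"claw":186},{"x":0.15,"y":0.19,"z":0,"rx":0,"ry":0,"rz":0.06,"claw":186},{"x":0.2,"y":0.255,"z":0,"rx":0,"ry":0,"rz":0.08,"claw":186},{"x":0.25,"y":0.32,"z":0,"rx":0,"ry":0,"rz":0.1,"claw":186},{"x":0.29,"y":0.385,"z":0,"rx":0,"ry":0,"rz":0.117,"claw":186},{"x":0.33,"y":0.45,"z":0,"rx":0,"ry":0,"rz":0.117,"claw":186},{"x":0.36,"y":0.49,"z":0,"rx":0,"ry":0,"rz":0.117,"claw":186},{"x":0.38,"y":0.518,"z":0,"rx":0,"ry":0,"rz":0.117,"claw":186},{"x":0.38,"y":0.518,"z":0,"rx":0,"ry":0,"rz":0.117,"claw":186}]}}

```text
t: 1.77
tool_pos: [0.5593, -0.0117, 0.2318]
orientation: [-2.221, -2.22, -0.0]
force: [0.2, -0.2, 0.7]
opening: 0.0253
gripper_force: 0.0
```

Run:
```python
from h import *
im,d=shot('side','side2')
cv2.imwrite('pics/crop2.png',cv2.resize(im[110:260,200:400,::-1],None,fx=4,fy=4,interpolation=cv2.INTER_CUBIC))
print(robot.read_state()['tool_pos'])
```

```text
[ 0.55857386 -0.01334981  0.23184757]
```

View pics/crop2.png

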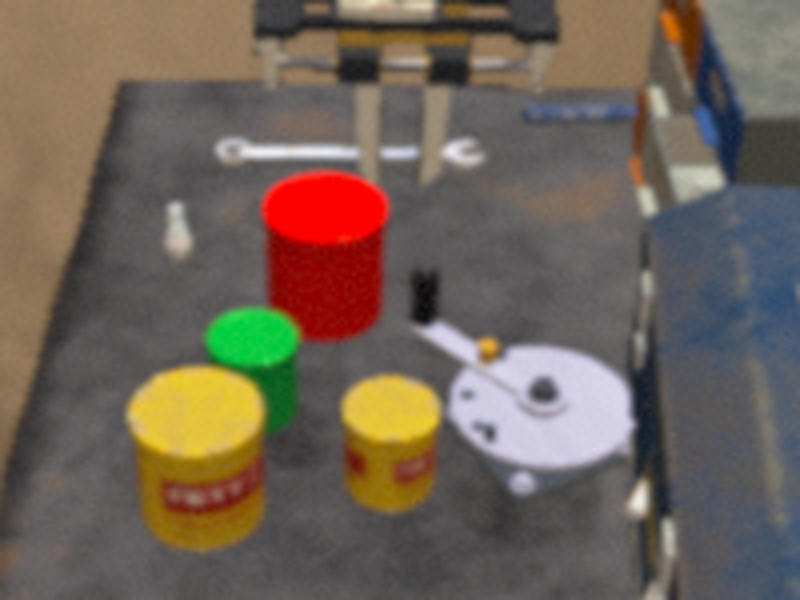

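The side crop shows the fingers above the gap at about (370–430,180), the small yellow lid at (391,408) and the grip top at (425,270). I'll cross-check these against the top view.

Run:
```python
from h import *
f=lambda u,v,z:ray('side',(u+.5)/4-.5+200,(v+.5)/4-.5+110,z)[:2].round(3)
print('tin',f(391,408,.072),'grip',f(425,270,.092),'piv',f(543,388,.045))
```

```text
tin [ 0.558 -0.082] grip [0.583 0.057] piv [ 0.671 -0.024]
```

Emit:
{"fn": "arm_command", "kwargs": {"targets": [{"x":0,"y":0,"z":-0.05,"rx":0,"ry":0,"rz":0,"claw":186},{"x":0,"y":0,"z":-0.11,"rx":0,"ry":0,"rz":0,"claw":186},{"x":0,"y":0,"z":-0.18,"rx":0,"ry":0,"rz":0,"claw":186},{"x":0,"y":0,"z":-0.25,"rx":0,"ry":0,"rz":0,"claw":186},{"x":0,"y":0,"z":-0.31,"rx":0,"ry":0,"rz":0,"claw":186},{"x":0,"y":0,"z":-0.35,"rx":0,"ry":0,"rz":0,"claw":186},{"x":0,"y":0,"z":-0.38,"rx":0,"ry":0,"rz":0,"claw":186},{"x":0,"y":0,"z":-0.38,"rx":0,"ry":0,"rz":0,"claw":186},{"x":0,"y":-0.01,"z":-0.38,"rx":0,"ry":0,"rz":0,"claw":186},{"x":0,"y":-0.02,"z":-0.38,"rx":0,"ry":0,"rz":0,"claw":186}]}}

```text
t: 2.65
tool_pos: [0.559, -0.0258, 0.0439]
orientation: [2.225, 2.216, 0.001]
force: [1.0, -0.5, -0.1]
opening: 0.025
gripper_force: 0.0
```

Emit:
{"fn": "arm_command", "kwargs": {"targets": [{"x":0,"y":-0.008,"z":0,"rx":0,"ry":0,"rz":0,"claw":186},{"x":0,"y":-0.016,"z":0,"rx":0,"ry":0,"rz":0,"claw":186},{"x":0,"y":-0.024,"z":0,"rx":0,"ry":0,"rz":0,"claw":186},{"x":0,"y":-0.032,"z":0,"rx":0,"ry":0,"rz":0,"claw":186},{"x":0,"y":-0.04,"z":0,"rx":0,"ry":0,"rz":0,"claw":186},{"x":0,"y":-0.048,"z":0,"rx":0,"ry":0,"rz":0,"claw":186},{"x":0,"y":-0.056,"z":0,"rx":0,"ry":0,"rz":0,"claw":186},{"x":0,"y":-0.064,"z":0,"rx":0,"ry":0,"rz":0,"claw":186},{"x":0,"y":-0.072,"z":0,"rx":0,"ry":0,"rz":0,"claw":186},{"x":0,"y":-0.08,"z":0,"rx":0,"ry":0,"rz":0,"claw":186}]}}

```text
t: 3.48
tool_pos: [0.5585, -0.0651, 0.0427]
orientation: [2.226, 2.217, 0.0]
force: [-0.3, 3.9, 3.8]
opening: 0.0252
gripper_force: 2.2
```

Emit:
{"fn": "arm_command", "kwargs": {"targets": [{"x":0,"y":-0.011,"z":0,"rx":0,"ry":0,"rz":0,"claw":186},{"x":0,"y":-0.022,"z":0,"rx":0,"ry":0,"rz":0,"claw":186},{"x":0,"y":-0.033,"z":0,"rx":0,"ry":0,"rz":0,"claw":186},{"x":0,"y":-0.044,"z":0,"rx":0,"ry":0,"rz":0,"claw":186},{"x":0,"y":-0.055,"z":0,"rx":0,"ry":0,"rz":0,"claw":186},{"x":0,"y":-0.066,"z":0,"rx":0,"ry":0,"rz":0,"claw":186},{"x":0,"y":-0.077,"z":0,"rx":0,"ry":0,"rz":0,"claw":186},{"x":0,"y":-0.088,"z":0,"rx":0,"ry":0,"rz":0,"claw":186},{"x":0,"y":-0.099,"z":0,"rx":0,"ry":0,"rz":0,"claw":186},{"x":0,"y":-0.11,"z":0,"rx":0,"ry":0,"rz":0,"claw":186}]}}

```text
t: 4.32
tool_pos: [0.5584, -0.1204, 0.0426]
orientation: [-2.226, -2.217, 0.0]
force: [-0.7, 4.0, 3.4]
opening: 0.025
gripper_force: 2.3
```

Emit:
{"fn": "arm_command", "kwargs": {"targets": [{"x":0,"y":-0.012,"z":0,"rx":0,"ry":0,"rz":0,"claw":186},{"x":0,"y":-0.024,"z":0,"rx":0,"ry":0,"rz":0,"claw":186},{"x":0,"y":-0.036,"z":0,"rx":0,"ry":0,"rz":0,"claw":186},{"x":0,"y":-0.048,"z":0,"rx":0,"ry":0,"rz":0,"claw":186},{"x":0,"y":-0.06,"z":0,"rx":0,"ry":0,"rz":0,"claw":186},{"x":0,"y":-0.072,"z":0,"rx":0,"ry":0,"rz":0,"claw":186},{"x":0,"y":-0.084,"z":0,"rx":0,"ry":0,"rz":0,"claw":186},{"x":0,"y":-0.095,"z":0,"rx":0,"ry":0,"rz":0,"claw":186},{"x":0,"y":-0.104,"z":0,"rx":0,"ry":0,"rz":0,"claw":186},{"x":0,"y":-0.11,"z":0,"rx":0,"ry":0,"rz":0,"claw":186}]}}

```text
t: 5.15
tool_pos: [0.5584, -0.1755, 0.0426]
orientation: [2.226, 2.217, -0.0]
force: [0.7, 4.5, 3.6]
opening: 0.025
gripper_force: 2.4
```

Run:
```python
from h import *
im,d=shot('side','side3')
cv2.imwrite('pics/crop3.png',cv2.resize(im[110:260,200:400,::-1],None,fx=4,fy=4,interpolation=cv2.INTER_CUBIC))
print(robot.read_state()['tool_pos'])
```

```text
[ 0.558348   -0.17586791  0.04256242]
```

View pics/crop3.png

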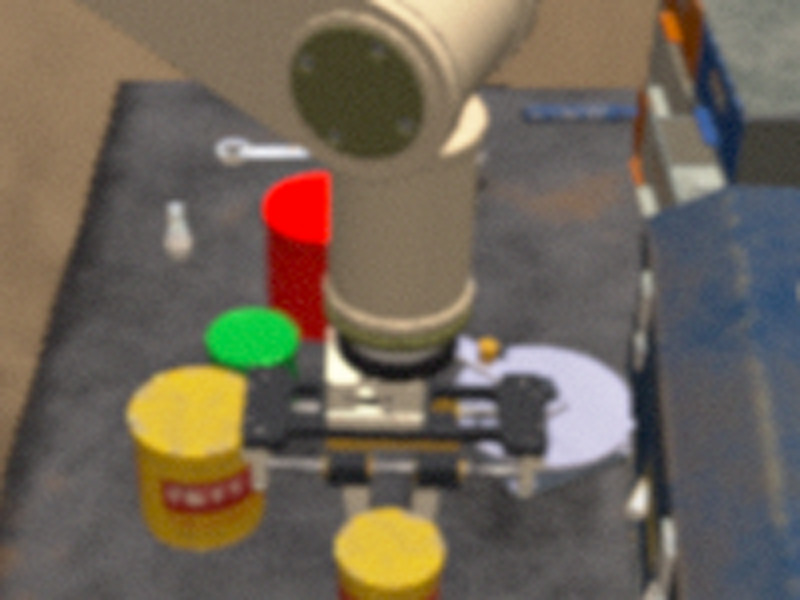

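The tin is at the fingers, its lid at crop (390,550), about 0.22 m from the pivot. It is upright and clear of the swing, and nothing else has shifted. Next I back off, lift, close the claw and go behind the grip.

Emit:
{"fn": "arm_command", "kwargs": {"targets": [{"x":0,"y":0.02,"z":0,"rx":0,"ry":0,"rz":0,"claw":186},{"x":0,"y":0.05,"z":0.02,"rx":0,"ry":0,"rz":0,"claw":186},{"x":0,"y":0.07,"z":0.08,"rx":0,"ry":0,"rz":0,"claw":186},{"x":0,"y":0.08,"z":0.15,"rx":0,"ry":0,"rz":0,"claw":220},{"x":0,"y":0.1,"z":0.21,"rx":0,"ry":0,"rz":-0.05,"claw":255},{"x":0.01,"y":0.14,"z":0.24,"rx":0,"ry":0,"rz":-0.1,"claw":255},{"x":0.02,"y":0.19,"z":0.25,"rx":0,"ry":0,"rz":-0.15,"claw":255},{"x":0.03,"y":0.25,"z":0.25,"rx":0,"ry":0,"rz":-0.2,"claw":255},{"x":0.04,"y":0.31,"z":0.25,"rx":0,"ry":0,"rz":-0.25,"claw":255},{"x":0.055,"y":0.37,"z":0.25,"rx":0,"ry":0,"rz":-0.3,"claw":255}]}}

```text
t: 6.03
tool_pos: [0.5854, 0.0128, 0.1685]
orientation: [2.785, 1.454, 0.0]
force: [0.4, 0.2, 0.1]
opening: -0.0001
gripper_force: 0.0
```

Emit:
{"fn": "arm_command", "kwargs": {"targets": [{"x":0.01,"y":0.05,"z":0,"rx":0,"ry":0,"rz":-0.05,"claw":255},{"x":0.02,"y":0.1,"z":0,"rx":0,"ry":0,"rz":-0.1,"claw":255},{"x":0.03,"y":0.14,"z":0,"rx":0,"ry":0,"rz":-0.14,"claw":255},{"x":0.03,"y":0.154,"z":0,"rx":0,"ry":0,"rz":-0.17,"claw":255},{"x":0.03,"y":0.154,"z":0,"rx":0,"ry":0,"rz":-0.17,"claw":255}]}}

```text
t: 6.45
tool_pos: [0.6002, 0.0906, 0.168]
orientation: [-2.988, -0.969, 0.0]
force: [-0.6, 0.2, -1.0]
opening: 0.0007
gripper_force: 0.0
```

Run:
```python
from h import *
im,d=shot('side','side4')
cv2.imwrite('pics/crop4.png',cv2.resize(im[110:260,200:400,::-1],None,fx=4,fy=4,interpolation=cv2.INTER_CUBIC))
print(robot.read_state())
```

```text
{'t': 6.5, 'q': array([ 6.31612770e-02,  1.86422790e-01,  1.54533057e+00, -2.48091233e-04,
        1.41015373e+00,  1.00338713e+00]), 'dq': array([-0.03378221, -0.00606696,  0.00512507, -0.00598558, -0.0024038 ,
       -0.05862939]), 'joint_torque': array([  1.24466233, -57.58327246, -48.34269762,   0.27015075,
        -0.08358921,   1.16622571]), 'tool_pos': array([0.60023945, 0.0891755 , 0.16785454]), 'orientation': array([ 2.98656689e+00,  9.74179195e-01, -5.74229510e-04]), 'force': array([-0.58951934, -0.22187774, -0.31806335]), 'wrist_torque': array([-0.01284624, -0.02344328,  0.03356158]), 'gripper_force': 0.0, 'opening': 0.00029025640466962455}
```

View pics/crop4.png

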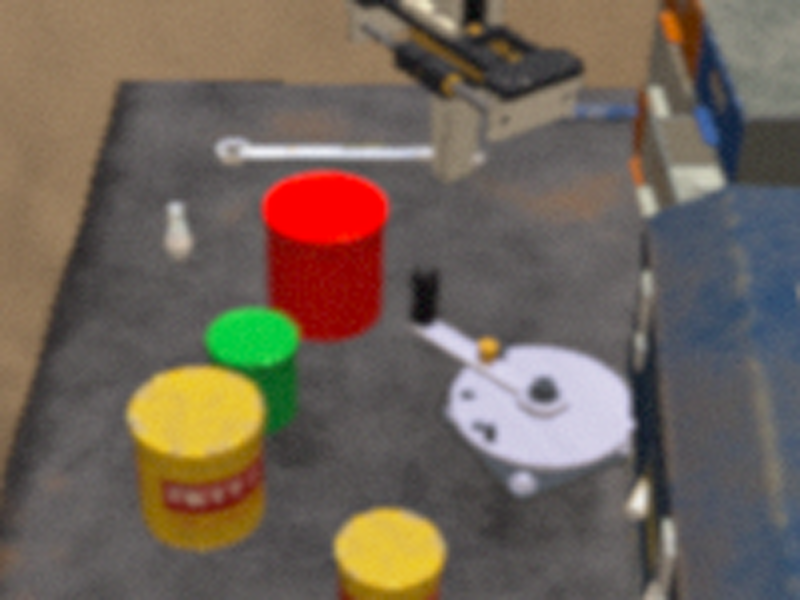

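Emit:
{"fn": "arm_command", "kwargs": {"targets": [{"x":0,"y":0,"z":-0.04,"rx":0,"ry":0,"rz":0,"claw":255},{"x":0,"y":0,"z":-0.09,"rx":0,"ry":0,"rz":0,"claw":255},{"x":0,"y":0,"z":-0.14,"rx":0,"ry":0,"rz":0,"claw":255},{"x":0,"y":0,"z":-0.18,"rx":0,"ry":0,"rz":0,"claw":255},{"x":0,"y":0,"z":-0.196,"rx":0,"ry":0,"rz":0,"claw":255},{"x":0,"y":0,"z":-0.196,"rx":0,"ry":0,"rz":0,"claw":255}]}}

```text
t: 7.0
tool_pos: [0.5987, 0.0866, 0.0671]
orientation: [-2.987, -0.97, 0.008]
force: [0.4, 0.2, -0.1]
opening: 0.0008
gripper_force: 0.0
```

Run:
```python
from h import *
s=robot.read_state();print(s['tool_pos'],s['force'])
p=s['tool_pos'][:2];last=p
for i,a in enumerate(np.linspace(124,188,21)):
    q=np.array([.671,-.028])+.128*np.array([np.cos(np.radians(a)),np.sin(np.radians(a))])
    print(i,a.round(1),((q-last)/.5).round(3))
    if i in(9,19):last=q;print('--')
```

```text
[0.59865981 0.08658949 0.06712066] [ 0.37998439  0.2478739  -0.13067604]
0 124.0 [ 0.002 -0.017]
1 127.2 [-0.01  -0.025]
2 130.4 [-0.021 -0.034]
3 133.6 [-0.032 -0.044]
4 136.8 [-0.042 -0.054]
5 140.0 [-0.051 -0.065]
6 143.2 [-0.06  -0.076]
7 146.4 [-0.069 -0.088]
8 149.6 [-0.076 -0.1  ]
9 152.8 [-0.083 -0.112]
--
10 156.0 [-0.006 -0.013]
11 159.2 [-0.012 -0.026]
12 162.4 [-0.016 -0.04 ]
13 165.6 [-0.02  -0.053]
14 168.8 [-0.023 -0.067]
15 172.0 [-0.026 -0.081]
16 175.2 [-0.027 -0.096]
17 178.4 [-0.028 -0.11 ]
18 181.6 [-0.028 -0.124]
19 184.8 [-0.027 -0.138]
--
20 188.0 [ 0.002 -0.014]
```

Emit:
{"fn": "arm_command", "kwargs": {"targets": [{"x":0.002,"y":-0.017,"z":0,"rx":0,"ry":0,"rz":0.025,"claw":255},{"x":-0.01,"y":-0.025,"z":0,"rx":0,"ry":0,"rz":0.05,"claw":255},{"x":-0.021,"y":-0.034,"z":0,"rx":0,"ry":0,"rz":0.075,"claw":255},{"x":-0.032,"y":-0.044,"z":0,"rx":0,"ry":0,"rz":0.1,"claw":255},{"x":-0.042,"y":-0.054,"z":0,"rx":0,"ry":0,"rz":0.125,"claw":255},{"x":-0.051,"y":-0.065,"z":0,"rx":0,"ry":0,"rz":0.15,"claw":255},{"x":-0.06,"y":-0.076,"z":0,"rx":0,"ry":0,"rz":0.175,"claw":255},{"x":-0.069,"y":-0.088,"z":0,"rx":0,"ry":0,"rz":0.2,"claw":255},{"x":-0.076,"y":-0.1,"z":0,"rx":0,"ry":0,"rz":0.225,"claw":255},{"x":-0.083,"y":-0.112,"z":0,"rx":0,"ry":0,"rz":0.25,"claw":255}]}}

```text
t: 7.83
tool_pos: [0.5605, 0.0307, 0.072]
orientation: [2.651, 1.681, 0.004]
force: [-0.1, 0.2, 0.2]
opening: 0.0005
gripper_force: 0.0
```

Emit:
{"fn": "arm_command", "kwargs": {"targets": [{"x":-0.006,"y":-0.013,"z":0,"rx":0,"ry":0,"rz":0.025,"claw":255},{"x":-0.012,"y":-0.026,"z":0,"rx":0,"ry":0,"rz":0.05,"claw":255},{"x":-0.016,"y":-0.04,"z":0,"rx":0,"ry":0,"rz":0.075,"claw":255},{"x":-0.02,"y":-0.053,"z":0,"rx":0,"ry":0,"rz":0.1,"claw":255},{"x":-0.023,"y":-0.067,"z":0,"rx":0,"ry":0,"rz":0.125,"claw":255},{"x":-0.026,"y":-0.081,"z":0,"rx":0,"ry":0,"rz":0.15,"claw":255},{"x":-0.027,"y":-0.096,"z":0,"rx":0,"ry":0,"rz":0.175,"claw":255},{"x":-0.028,"y":-0.11,"z":0,"rx":0,"ry":0,"rz":0.2,"claw":255}]}}

```text
t: 8.5
tool_pos: [0.5468, -0.0232, 0.072]
orientation: [2.265, 2.175, 0.006]
force: [2.4, 6.0, -1.1]
opening: 0.0002
gripper_force: 2.7
```

Run:
```python
from h import *
im,d=shot('side','side5')
cv2.imwrite('pics/crop5.png',cv2.resize(im[110:260,200:400,::-1],None,fx=4,fy=4,interpolation=cv2.INTER_CUBIC))
s=robot.read_state();print(s['tool_pos'],s['force'])
r=s['tool_pos'][:2]-np.array([.671,-.028]);print(np.degrees(np.arctan2(r[1],r[0]))%360)
```

```text
[ 0.5468274  -0.02480068  0.07209482] [ 0.79678181 -1.54883954  0.26510679]
178.5240940972428
```

View pics/crop5.png

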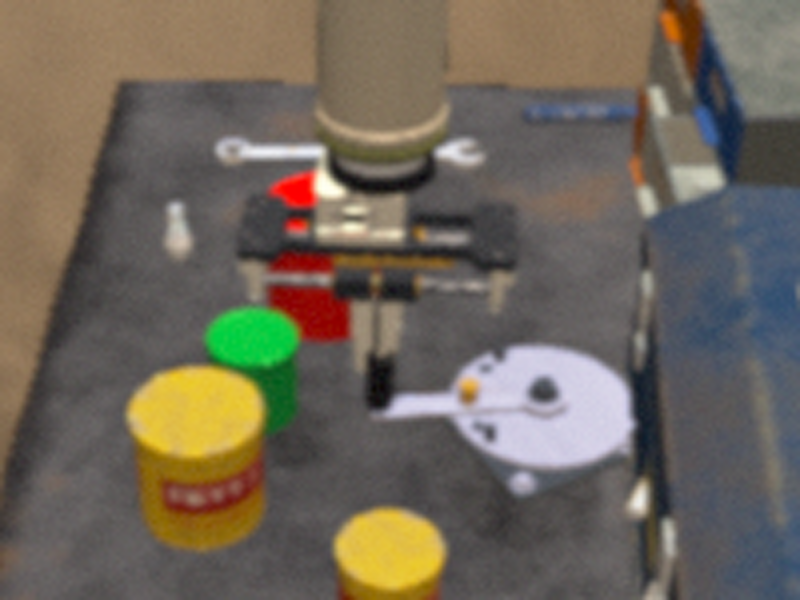

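The crop shows the lever part-way round, its grip at (378,365) just ahead of the fingertip and the arm at about 0.9 rad. It hasn't reached the second stop yet, so I'll push on in small steps.

Emit:
{"fn": "arm_command", "kwargs": {"targets": [{"x":0,"y":-0.014,"z":0,"rx":0,"ry":0,"rz":0.025,"claw":255},{"x":0.001,"y":-0.028,"z":0,"rx":0,"ry":0,"rz":0.05,"claw":255},{"x":0.001,"y":-0.028,"z":0,"rx":0,"ry":0,"rz":0.05,"claw":255}]}}

```text
t: 8.8
tool_pos: [0.5471, -0.0391, 0.0717]
orientation: [2.155, 2.282, 0.002]
force: [0.9, 0.7, 0.5]
opening: 0.0006
gripper_force: 0.0
```

Run:
```python
from h import *
im,d=shot('side','side6')
cv2.imwrite('pics/crop6.png',cv2.resize(im[110:260,200:400,::-1],None,fx=4,fy=4,interpolation=cv2.INTER_CUBIC))
s=robot.read_state();print(s['tool_pos'],s['force'])
r=s['tool_pos'][:2]-np.array([.671,-.028]);print(np.degrees(np.arctan2(r[1],r[0]))%360)
K,o,R=cal('side');p=Rm(R).T@(np.array([.671-.858*.122,-.028-.514*.122,.092])-o)
u,v=K[0,0]*p[0]/-p[2]+K[0,2],K[1,1]*-p[1]/-p[2]+K[1,2];print('expected grip top at stop, crop',(u-200)*4,(v-110)*4)
```

```text
[ 0.54691678 -0.03849605  0.071364  ] [0.06189536 0.1067158  0.64028447]
184.83507008341527
expected grip top at stop, crop 402.2045380152831 393.49612437482483
```

View pics/crop6.png

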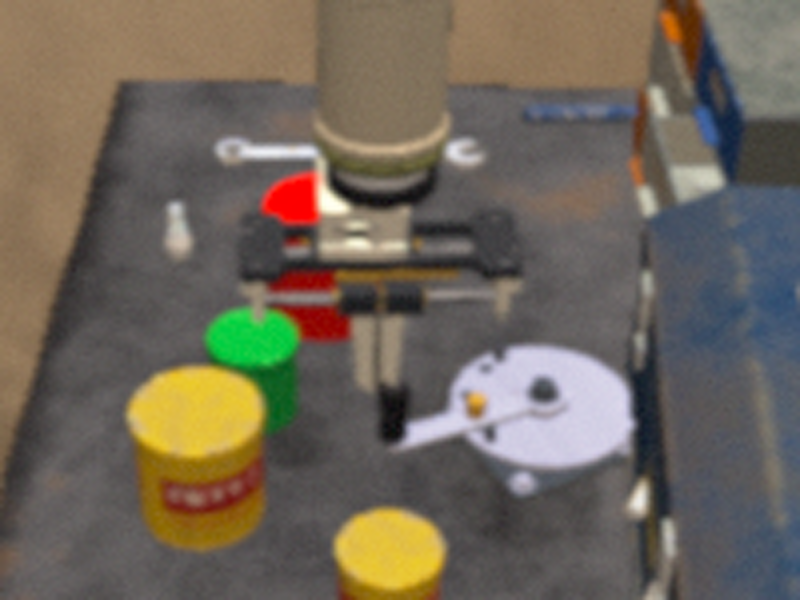

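Force is zero and the grip top is at crop (395,390), close to the (402,393) predicted for the second stop, so it has snapped on. I'll back off, lift and verify.

Emit:
{"fn": "arm_command", "kwargs": {"targets": [{"x":0,"y":0.03,"z":0,"rx":0,"ry":0,"rz":0,"claw":255},{"x":0,"y":0.06,"z":0.03,"rx":0,"ry":0,"rz":0,"claw":255},{"x":0,"y":0.08,"z":0.09,"rx":0,"ry":0,"rz":0,"claw":255},{"x":0,"y":0.1,"z":0.16,"rx":0,"ry":0,"rz":0,"claw":255},{"x":-0.02,"y":0.14,"z":0.23,"rx":0,"ry":0,"rz":0,"claw":255},{"x":-0.06,"y":0.19,"z":0.28,"rx":0,"ry":0,"rz":0,"claw":255},{"x":-0.1,"y":0.24,"z":0.32,"rx":0,"ry":0,"rz":0,"claw":255},{"x":-0.13,"y":0.28,"z":0.34,"rx":0,"ry":0,"rz":0,"claw":255},{"x":-0.14,"y":0.3,"z":0.35,"rx":0,"ry":0,"rz":0,"claw":255},{"x":-0.14,"y":0.3,"z":0.35,"rx":0,"ry":0,"rz":0,"claw":255}]}}

```text
t: 9.68
tool_pos: [0.4759, 0.1143, 0.2471]
orientation: [2.155, 2.283, 0.005]
force: [0.6, 0.1, -1.1]
opening: 0.0007
gripper_force: 0.0
```

Run:
```python
from h import *
im,d=shot('side','side7')
cv2.imwrite('pics/crop7.png',cv2.resize(im[110:260,200:400,::-1],None,fx=4,fy=4,interpolation=cv2.INTER_CUBIC))
g=cv2.inRange(cv2.cvtColor(im,cv2.COLOR_RGB2HSV),(0,0,0),(180,255,45))
k,l,st,c=cv2.connectedComponentsWithStats(g[195:225,285:312]);i=1+st[1:,4].argmax();x,y,w,h,_=st[i]
print('blob',st[i],c[i])
b=ray('side',*(c[i]+[285,195]),.066);r=b[:2]-[.671,-.027];print(b,'theta',(np.arctan2(*r[::-1])%(2*np.pi))-2.385,np.hypot(*r))
```

```text
blob [12 14  7 14 75] [14.50666667 20.21333333]
[ 0.56421524 -0.08973312  0.066     ] theta 1.2877499209188605 0.12384841370393544
```

View pics/crop7.png

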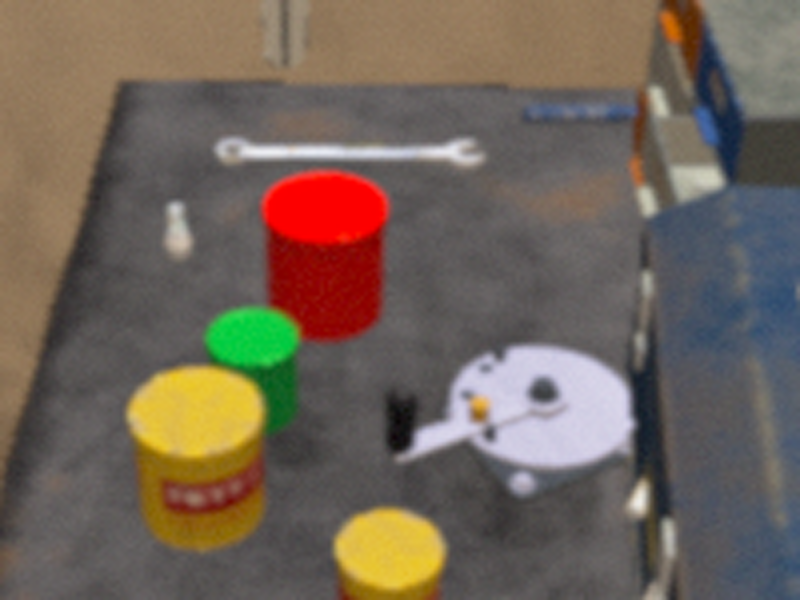

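The lever is at the second stop, with its grip at crop (402,395) and a measured angle of 1.29 rad. The tin stands clear at (390,550), the other things haven't moved, and the arm is away.

```bash
python3 -c "
from plant import robot
print(robot.close_job())"
```

```text
the job is handed in; nothing more can be done
None
```

The job is handed in: the tin was pushed upright to about 0.22 m from the pivot, then the lever was pushed round until it snapped to its second stop (measured 1.29 rad), and the arm finished clear with nothing else seen to move.

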